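Stop the microscope sample stage rocking and lock it

ROBOT

A 7-joint arm with a two-finger parallel gripper is mounted at the origin on the work surface. World frame = base frame: x ahead of the robot, y to its left, z up, the work surface at z = 0. Lengths are in m, angles in degrees, forces in N, time in s.
With the tool pointing down it reaches from about 0.425 to 0.875 m from the base axis. Payload 4.7 kg.
Tool frame: the origin (TCP) lies midway between the tips of the shut fingers; the grasp point (between the pads) lies 19 mm behind it (env.grip_depth is the distance from the TCP to the grasp point, in m); z points along the fingers, y is the line along which they close (so a half turn about z gives the same grasp; the last joint's range is limited). The gripper opens to 87 mm and grips with 3 to 60 N. Pads are 19 mm wide; open, the fingers measure 117 mm over their backs; the gripper's body (75 mm by 190 mm) begins 51 mm behind the grasp point.
Start: joints at [68.302, 18.392, -4.016, 83.108, 1.295, 78.541, -3.26], TCP at [0.249, -0.601, 0.195] pointing down, gripper open.
Joint ranges: [-163.93, 163.93], [-17.29, 119.83], [-79.2, 71.16], [3.27, 140.29], [-89.18, 269.18], [5.43, 117.66], [-154.24, 154.24]. Speed limits (degrees/s): [147.25, 147.25, 180, 180, 180, 180, 180].

INTERFACE

Orientations are given as [roll, pitch, yaw] about the fixed x, y, z axes, in that order (R = Rz(yaw) Ry(pitch) Rx(roll)).
In Python, from cell import get_obs, optics, env, nets gives the robot as it stands.
- The arm moves only by the shell command python3 -m creep 'ROWS' [FORCE]. ROWS is JSON, a list of rows, each an object of numbers: "wx", "wy", "wz": the turn, a rotation vector about the tool's x, y, z in degrees; "tx", "ty", "tz": the shift along the tool's x, y, z in mm; "gripper": the opening, from -1 (shut) to 1 (fully open). A call has 1 to 5 rows; each row is the pose to reach, as a shift and turn from the pose commanded when the call began, along the tool's axes at that moment; what a row does not reach only later rows make up. A row lasts 1/12 s, in which the tool goes at most 41.7 mm and 7.16 degrees, less where a joint would pass 70% of its speed; a pose out of reach is approached as far as the arm can. A call with a gripper value outside its range is refused whole. The fingers move at their own pace and stop on an object; FORCE is the grip in N (left out, the last holds). Time passes only in rows, so rows that repeat a pose let the fingers close. It gives the time, the measured TCP pose, the force, the opening and the grip force at its end, in the units of the state.
- get_obs(): the state, without advancing time (a new reading comes with each control period).
- optics.read_camera(name): name is "scene" or "top" or "wrist"; returns (picture, depth): 400x640x3 uint8, red, green, blue; 400x640 float32, m along the optical axis (not along the pixel's ray), 0 where there is no reading.
- optics.camera_info(name): a dict with "fovy" (degrees; the focal length in pixels is half the picture's height over the tangent of half this angle, whatever the lens; pixels are square), "cx", "cy" (the principal point, pixels), "R" (3x3) and "t" (3): a world point X has camera coordinates R X + t; the wrist camera has in their place "tool_from_camera" (4x4, takes a point from camera to tool coordinates, whose origin is the TCP and whose axes are the flange's). Camera axes: x right, y down, z forward; pixel columns grow to the right and rows downward; lengths in m; the calibration is good to about 2 mm. A picture is of the moment at which its call begins: read the wrist's pose just before it. camera_info takes no time and is no camera call.
- env.sign_off(): hands the job in; it is judged then, once.
Trained networks look in the newest picture that a camera, given by its name, has taken for a name from the list of things; names that differ only in an ending like _2 or _b are one class to them, and where a whole thing is asked for, a point or a joint stands for the part that bears it (a point fixed in the world has none). Each returns a list of dicts, best first, with "confidence" (0 to 1); they miss things now and then, are a little off and sometimes report something else, mostly with a low value. They report only what shows in the picture. A call takes as long as a camera call.
- nets.look_for(query, camera): "point" ([x, y, z] in m, in world coordinates, good to about 4 mm: the middle of the surface that is visible of it).
- nets.place_of(query, camera): "point" ([x, y, z] in m, in world coordinates, good to about 4 mm: a listed point, or the origin of a listed thing).
The state is a dict: "time_s": time; "qpos": joint angles; "joint_velocities": joint speeds; "effort": joint torques, N m; "tool_pos": TCP position; "tool_rot": TCP orientation; "force": force on the tool from outside, world axes, zero at the start; "wrist_torque": the same for the moment, N m; "grip_width": finger opening in m; "grasp_force": force on a finger pad.
Only numpy, scipy, OpenCV 4.12 (cv2) and the standard library are available. Lean on these libraries where they do the work, as an engineer would, in place of code of your own. Each camera call takes 0.05 s, during which the arm holds its last target. There are 200 camera calls.

TASK

The white sample stage rocks because the screw foot under its wing-knob corner is too short. Turn the wing knob clockwise until the stage stands firmly on all four feet, but no further, then press the long blue lock bar fully down near its middle so that both ends go down evenly and it stays down. Leave the stage where it stands and do not disturb the other things on the bench.

Things in the scene. Friction and masses are not known exactly. Their poses are not given: they have to be found in the camera images.
- stage: White cast stage, a loose slab 260 x 240 x 16 mm (x, y, z), top 38 mm above the bench when level, about 2.6 kg (not to be lifted). Origin on the bench plane under its centre; at yaw 0 x points away from the robot, y left; z is the slab's normal. Feet at x = +-100, y = +-95 mm, the far-left one a screw foot. A tree disc (120 mm across, top 62 mm above the bench) is fixed on it, centred at x = -20, y = 42 mm.
- knob (a point): Centre of the black wing knob on the screw at the stage's x = 100, y = 95 mm: a bar 66 mm long (x axis), 18 mm thick (y, pinch this way), 28 mm high (z); the point is half-way up, 80 mm above the screw foot's bottom. Clockwise from above drives the foot down out of the stage 2 mm per rad; takes 0.05 N m, stays where left, needs several grasps. While turned it keeps its height; the stage's corner rises.
- foot_far_left (a point): Bottom of the rounded light-grey rubber foot (24 mm across) under the stage's far-left corner (x = 100, y = 95 mm); its height above the bench (z = 0) is the gap under that foot. The screw foot, driven by the wing knob. While it is too short the stage leans down onto it and the opposite near-right foot hangs in the air by as much as it is short.
- foot_near_left (a point): Bottom of the rounded light-grey rubber foot (24 mm across) under the stage's near-left corner (x = -100, y = 95 mm); its height above the bench (z = 0) is the gap under that foot. Fixed foot; may lift if the screw is driven too far.
- foot_near_right (a point): Bottom of the rounded light-grey rubber foot (24 mm across) under the stage's near-right corner (x = -100, y = -95 mm), opposite the screw foot; its height above the bench (z = 0) is the gap under that foot. Fixed foot; hangs 4 to 9 mm in the air at the start and meets the bench when the screw is right.
- foot_far_right (a point): Bottom of the rounded light-grey rubber foot (24 mm across) under the stage's far-right corner (x = 100, y = -95 mm); its height above the bench (z = 0) is the gap under that foot. Fixed foot; may lift if the screw is driven too far.
- lock_bar_mid (a point): Middle of the top face of the blue lock bar, 160 mm long (x, along the stage's x), 24 mm wide (y) and 14 mm thick; on the stage at x = -20, y = -70 mm, top 74 mm above the bench when up and level. It pivots at its middle on a vertical plunger.
- lock_depth (a joint): How far the lock bar's plunger is pushed down, in m: 0 up, 0.008 fully down at its stop. About 3 N moves it; it has no spring and stays where it is left.
- lock_tilt (a joint): Tilt of the lock bar about its middle pivot, rad, 0 level, limits +-0.07, positive = its far (+x) end lower. Pivot friction 0.12 N m, no spring: pressed well off its middle the bar goes askew and stays so.
- notebook: Brown notebook lying on the bench, 150 x 210 x 18 mm, bystander; origin under its centre.
- tree_disc: Loose sawn tree disc with bark, 136 mm across and 26 mm thick, bystander; origin under its centre.
- jar: Amber jar with a white cap, 64 mm across and 75 mm tall, bystander; origin under its centre.

How it is judged (in metres and radians):
On the way, in this order (a step that is already met when the one before it is completed fails the run):
1. the stage stands on all four feet, each less than 1.5 mm off the bench (height (world z) of each of foot_far_left, foot_near_left, foot_near_right, foot_far_right below 0.0015 m), for 0.3 s.
2. then the lock bar is pressed at least 6.5 mm down and within 0.03 rad of level (value of joint lock_depth above 0.0065 m and value of joint lock_tilt between -0.03 and 0.03 rad), for 0.2 s.
At the end, for the whole second after the job is handed in: All four feet are less than 1.5 mm off the bench, the lock bar stays at least 6.5 mm down (of 8) and within 0.03 rad of level with the stage, and the stage is at rest (all of step 1 and all of step 2 and linear speed of stage below 0.01 m/s and angular speed of stage below 0.05 rad/s); the robot touches nothing.
It fails at once if the stage is shoved or turned out of place (its centre or its near-left foot moves more than 30 mm) (distance of any of stage, foot_near_left from where it was at the start of the episode above 0.03 m).
It fails at once if the notebook, the loose tree disc or the jar is moved more than 20 mm or the jar tipped (distance of any of notebook, tree_disc, jar from where it was at the start of the episode above 0.02 m or angle between jar's own z axis and vertical above 0.3 rad).
It also fails if it takes over 67 s, if anything falls off the work surface, if the arm or the gripper's body presses on something with over 40 N, if the wrist force passes 120 N, or if a joint passes its speed limit or range.

## Working session

There is one attempt and no reset: what is moved stays moved. The work goes in short steps, Python scripts to look and compute and a shell command to move; the robot and the scene stay as the last step left them, time stands still between calls to the robot, and variables do not carry over. Pictures are saved under pics/ and viewed, at most 10 in all, crops included, and the job is handed in when it is done.

```bash
mkdir -p pics; ls
cat > h.py <<'E'
import numpy as np, cv2
from cell import get_obs, optics, env, nets
from scipy.spatial.transform import Rotation as Ro
def save(cam,name):
    p,d=optics.read_camera(cam); cv2.imwrite('pics/'+name,p[:,:,::-1]); return p,d
def world(cam,d):
    i=optics.camera_info(cam); h,w=d.shape; f=h/2/np.tan(np.radians(i['fovy'])/2)
    u,v=np.meshgrid(np.arange(w),np.arange(h))
    c=np.stack([(u-i['cx'])*d/f,(v-i['cy'])*d/f,d],-1)
    if 'R' in i: return (c-np.array(i['t']))@np.array(i['R'])
    s=get_obs(); T=np.array(i['tool_from_camera']); R=Ro.from_euler('xyz',s['tool_rot'],degrees=True).as_matrix()
    return (c@T[:3,:3].T+T[:3,3])@R.T+np.array(s['tool_pos'])
E
python3 - <<'E'
from h import *
s=get_obs(); print(s)
for c in ['top','scene']:
    p,d=save(c,c+'0.png')
    for q in ['stage','knob','lock_bar_mid','foot_near_right','foot_near_left','foot_far_left','foot_far_right','notebook','tree_disc','jar']:
        print(c,q,[(np.round(r['point'],4),round(r['confidence'],2)) for r in nets.place_of(q,c)[:2]])
E
```

```text
pics
{'time_s': 0.0, 'qpos': array([68.30145242, 18.43916865, -4.01533161, 83.17437756,  1.29445779,
       78.54122044, -3.26123123]), 'joint_velocities': array([ 0.04486006, -0.00590323, -0.01420013, -0.05759286,  0.07410846,
       -0.11280319, -0.10233321]), 'effort': array([ 4.97548408e-04, -4.91287100e+01, -4.03993120e-01, -3.12518513e+01,
       -6.43322314e-02,  4.38447192e-02,  1.80346033e-04]), 'tool_pos': array([ 0.24853076, -0.59995353,  0.1935649 ]), 'tool_rot': array([-1.79890446e+02,  5.29418021e-03,  2.25067615e+01]), 'force': array([-0.26715572, -0.3081652 , -0.01691424]), 'wrist_torque': array([0.0382529 , 0.03361488, 0.02298042]), 'grasp_force': 0.0, 'grip_width': 0.08721737969904236}
top stage [(array([ 0.5495,  0.0887, -0.0015]), 0.77), (array([0.5502, 0.0208, 0.0762]), 0.67)]
top knob [(array([0.6124, 0.216 , 0.0816]), 0.61)]
top lock_bar_mid [(array([0.5483, 0.0236, 0.0786]), 0.71), (array([ 6.717e-01,  3.070e-02, -3.000e-04]), 0.26)]
top foot_near_right [(array([ 0.4833, -0.0323, -0.0009]), 0.64)]
top foot_near_left [(array([ 4.228e-01,  1.483e-01, -3.000e-04]
[... 286 characters left out ...]
top tree_disc [(array([ 0.5958,  0.4385, -0.0014]), 0.82)]
top jar [(array([ 0.6942, -0.3867, -0.0036]), 0.82)]
scene stage [(array([ 0.5468,  0.0934, -0.0019]), 0.91)]
scene knob [(array([0.6141, 0.2161, 0.0824]), 0.64)]
scene lock_bar_mid [(array([0.5516, 0.0205, 0.077 ]), 0.5)]
scene foot_near_right [(array([ 0.482 , -0.0326,  0.0074]), 0.83)]
scene foot_near_left [(array([ 0.4243,  0.1503, -0.0013]), 0.87)]
scene foot_far_left [(array([6.142e-01, 2.123e-01, 3.000e-04]), 0.73)]
scene foot_far_right [(array([ 0.6718,  0.0322, -0.0046]), 0.87)]
scene notebook [(array([ 3.923e-01, -4.713e-01,  4.000e-04]), 0.89)]
scene tree_disc [(array([5.975e-01, 4.361e-01, 4.000e-04]), 0.85)]
scene jar []
```

```bash
cat > st.py <<'E'
from h import *
def slab(cam='top',c=(0.548,0.091),yaw=18.7):
    p,d=optics.read_camera(cam); W=world(cam,d)
    a=np.radians(yaw); x=W[...,0]-c[0]; y=W[...,1]-c[1]
    sx=x*np.cos(a)+y*np.sin(a); sy=-x*np.sin(a)+y*np.cos(a)
    m=(d>0)&(abs(sx)<125)&(abs(sx)<.125)&(abs(sy)<.115)&(W[...,2]>.02)&(W[...,2]<.052)
    A=np.c_[sx[m],sy[m],np.ones(m.sum())]; z=W[...,2][m]
    for _ in range(8):
        k=np.linalg.lstsq(A,z,rcond=None)[0]; r=z-A@k; g=abs(r)<max(.0015,2*np.median(abs(r))); A,z=A[g],z[g]
    bm=(d>0)&((abs(sx)>.16)|(abs(sy)>.15))&(abs(sx)<.25)&(abs(sy)<.22)&(abs(W[...,2])<.01)
    print(cam,len(z),'slopes mrad',k[:2]*1e3,'z0',k[2],'res',r.std(),'bench',np.median(W[...,2][bm]))
    print('g from slope',1e3*(-100*k[0]-95*k[1]), 'n')
    # knob
    q=(d>0)&(np.hypot(sx-.1,sy-.095)<.045)&(W[...,2]>.075)&(W[...,2]<.11)
    P=W[q]; print('knob n',q.sum(),P.mean(0),'zmax',np.percentile(P[:,2],95))
    if q.sum()>10:
        r=cv2.minAreaRect((P[:,:2]*1000).astype(np.float32)); print(r)
        w,v=np.linalg.eigh(np.cov(P[:,:2].T)); print('knob yaw',np.degrees(np.arctan2(v[1,1],v[0,1])))
    b=(d>0)&(abs(sx+.02)<.085)&(abs(sy+.07)<.02)&(W[...,2]>.062)&(W[...,2]<.09)
    P=W[b]; print('bar',b.sum(),P.mean(0),cv2.minAreaRect((P[:,:2]*1000).astype(np.float32)), 'slope along',np.polyfit(sx[b],P[:,2],1))
if __name__=='__main__':
    import sys
    for c in sys.argv[1:] or ['top','scene']: slab(c)
E
python3 st.py
```

```text
top 2046 slopes mrad [-30.8090515  -35.84823978] z0 0.036979292073613605 res 0.001012013825605904 bench -0.0006338087129037966
g from slope 6486.487929256702 n
knob n 167 [0.61233754 0.21683069 0.09040425] zmax 0.09694119662307074
((613.4058837890625, 217.75570678710938), (20.1778621673584, 66.00331115722656), 59.58710861206055)
knob yaw 149.36095419481492
bar 450 [0.55170708 0.02249416 0.07536848] ((552.8764038085938, 22.70069122314453), (160.33270263671875, 24.068668365478516), 18.741865158081055) slope along [-0.03263339  0.07476631]
scene 934 slopes mrad [-34.0408348  -31.61322868] z0 0.038241220170976455 res 0.0009550881474930866 bench 0.0005214440612134421
g from slope 6407.340205121436 n
knob n 187 [0.61621586 0.21978489 0.08782819] zmax 0.09608005655932614
((614.48046875, 216.9821319580078), (25.266828536987305, 65.67284393310547), 63.07795715332031)
knob yaw 149.45839963261824
bar 282 [0.55812708 0.0257559  0.07472177] ((552.7999267578125, 21.06471061706543), (163.43362426757812, 29.482851028442383), 19.057199478149414) slope along [-0.03810534  0.07429021]
```

View pics/top0.png

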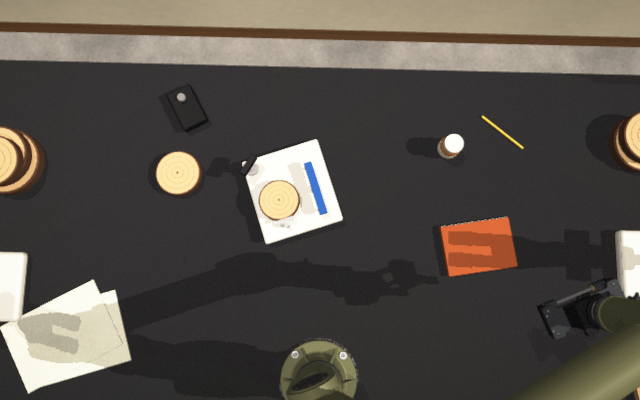

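View pics/scene0.png

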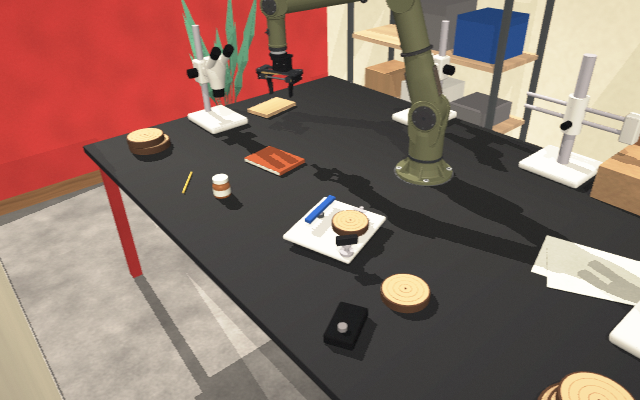

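The top view shows the stage around (290,190). The wing knob is at its far-left corner (250,165), the blue bar at (315,188), and the path to the knob is clear. The gap from the slopes is about 6.4 mm, so the knob needs about 185° clockwise. I'm moving above it now.

```bash
python3 -m creep '[{"tx":26,"ty":-24.6,"wz":-5},{"tx":52,"ty":-49,"wz":-10},{"tx":78,"ty":-74,"wz":-15},{"tx":104,"ty":-98,"wz":-20},{"tx":130,"ty":-123,"wz":-25.4}]'; python3 -m creep '[{"tx":34,"ty":-11,"wz":-5},{"tx":68,"ty":-22,"wz":-10},{"tx":102,"ty":-33,"wz":-15},{"tx":136,"ty":-44,"wz":-20},{"tx":170,"ty":-55,"wz":-25.4}]'; python3 -m creep '[{"tx":35.5,"ty":4.6,"wz":-5},{"tx":71,"ty":9,"wz":-10},{"tx":106.5,"ty":14,"wz":-15},{"tx":142,"ty":18.5,"wz":-20},{"tx":177.5,"ty":23,"wz":-25.4}]'; python3 -c "
from h import *; s=get_obs(); print(s['qpos'])"
```

```text
[68.30272404 18.39261011 -4.01817408 83.10746078  1.29459916 78.54190112
 -3.2586045 ]validation failed for argument at $[0]...
validation failed for argument at $[0]...
validation failed for argument at $[0]...
```

```bash
python3 -m creep '[{"wx":0,"wy":0,"wz":-5,"tx":26,"ty":-24.6,"tz":0,"gripper":1},{"wx":0,"wy":0,"wz":-10,"tx":52,"ty":-49,"tz":0,"gripper":1},{"wx":0,"wy":0,"wz":-15,"tx":78,"ty":-74,"tz":0,"gripper":1},{"wx":0,"wy":0,"wz":-20,"tx":104,"ty":-98,"tz":0,"gripper":1},{"wx":0,"wy":0,"wz":-25.4,"tx":130,"ty":-123,"tz":0,"gripper":1}]'
```

```text
time_s: 1.62
tool_pos: [0.3223, -0.4357, 0.1948]
tool_rot: [180.0, 0.0, 48.1]
force: [0.4, -0.6, 0.1]
grip_width: 0.0875
grasp_force: 0.0
```

```bash
python3 -m creep '[{"wx":0,"wy":0,"wz":-5,"tx":34,"ty":-11,"tz":0,"gripper":1},{"wx":0,"wy":0,"wz":-10,"tx":68,"ty":-22,"tz":0,"gripper":1},{"wx":0,"wy":0,"wz":-15,"tx":102,"ty":-33,"tz":0,"gripper":1},{"wx":0,"wy":0,"wz":-20,"tx":136,"ty":-44,"tz":0,"gripper":1},{"wx":0,"wy":0,"wz":-25.4,"tx":170,"ty":-55,"tz":0,"gripper":1}]'
python3 -m creep '[{"wx":0,"wy":0,"wz":-5,"tx":35.5,"ty":4.6,"tz":0,"gripper":1},{"wx":0,"wy":0,"wz":-10,"tx":71,"ty":9.2,"tz":0,"gripper":1},{"wx":0,"wy":0,"wz":-15,"tx":106.5,"ty":13.8,"tz":0,"gripper":1},{"wx":0,"wy":0,"wz":-20,"tx":142,"ty":18.5,"tz":0,"gripper":1},{"wx":0,"wy":0,"wz":-25.4,"tx":177.5,"ty":23,"tz":0,"gripper":1}]'
python3 -m creep '[{"wx":0,"wy":0,"wz":-5,"tx":30,"ty":19.4,"tz":0,"gripper":1},{"wx":0,"wy":0,"wz":-10,"tx":60,"ty":38.8,"tz":0,"gripper":1},{"wx":0,"wy":0,"wz":-15,"tx":90,"ty":58,"tz":0,"gripper":1},{"wx":0,"wy":0,"wz":-20,"tx":120,"ty":77.5,"tz":0,"gripper":1},{"wx":0,"wy":0,"wz":-25.4,"tx":150,"ty":97,"tz":0,"gripper":1}]'
python3 -c "
from h import *; s=get_obs(); print(s['qpos'])"
```

```text
time_s: 2.03
tool_pos: [0.3954, -0.2725, 0.1949]
tool_rot: [180.0, 0.0, 73.5]
force: [0.6, 0.3, -0.5]
grip_width: 0.0872
grasp_force: 0.0
time_s: 2.45
tool_pos: [0.4685, -0.1091, 0.1951]
tool_rot: [180.0, 0.1, 98.9]
force: [0.8, -1.2, 0.2]
grip_width: 0.087
grasp_force: 0.0
time_s: 2.87
tool_pos: [0.5417, 0.0537, 0.195]
tool_rot: [180.0, 0.1, 124.3]
force: [0.4, -0.6, -0.0]
grip_width: 0.0871
grasp_force: 0.0
[ 30.67672738   8.75564005 -42.83927787  97.05478751   6.15769198
  76.52605746  21.06948316]
```

```bash
python3 -m creep '[{"wx":0,"wy":0,"wz":-5,"tx":19,"ty":30.4,"tz":0,"gripper":1},{"wx":0,"wy":0,"wz":-10,"tx":38,"ty":60.8,"tz":0,"gripper":1},{"wx":0,"wy":0,"wz":-15,"tx":57,"ty":91,"tz":0,"gripper":1},{"wx":0,"wy":0,"wz":-20,"tx":75.5,"ty":121.5,"tz":0,"gripper":1},{"wx":0,"wy":0,"wz":-25,"tx":94,"ty":152,"tz":0,"gripper":1}]'
python3 -m creep '[{"wx":0,"wy":0,"wz":0,"tx":0,"ty":0,"tz":20,"gripper":1},{"wx":0,"wy":0,"wz":0,"tx":0,"ty":0,"tz":40,"gripper":1},{"wx":0,"wy":0,"wz":0,"tx":0,"ty":0,"tz":60,"gripper":1},{"wx":0,"wy":0,"wz":0,"tx":0,"ty":0,"tz":70,"gripper":1}]'
python3 - <<'E'
from h import *; s=get_obs(); print(s['qpos'],s['tool_pos'],s['tool_rot'])
p,d=save('wrist','w1.png'); print(nets.place_of('knob','wrist'))
W=world('wrist',d); q=(d>0)&(np.hypot(W[...,0]-.614,W[...,1]-.217)<.042)&(W[...,2]>.082)&(W[...,2]<.105)
P=W[q]; print(q.sum(),P[:,2].max(),cv2.minAreaRect((P[:,:2]*1000).astype(np.float32)))
E
```

```text
time_s: 3.28
tool_pos: [0.6151, 0.2165, 0.1946]
tool_rot: [-180.0, 0.0, 149.3]
force: [-0.1, -0.1, 0.6]
grip_width: 0.0874
grasp_force: 0.0
time_s: 3.62
tool_pos: [0.6131, 0.2148, 0.1218]
tool_rot: [-179.8, -0.1, 149.1]
force: [0.9, -0.8, -0.8]
grip_width: 0.0873
grasp_force: 0.0
[ 13.33288544  27.98875311 -46.9172274   87.00657495  20.82066365
  74.29666471  23.14989236] [0.61311473 0.21477701 0.12177779] [-1.79838811e+02 -1.30241674e-01  1.49123881e+02]
[{'point': [0.6115, 0.2146, 0.0801], 'confidence': 0.81}]
2043 0.09679003651129589 ((608.768310546875, 217.40414428710938), (18.232322692871094, 59.52490997314453), 59.681880950927734)
```

View pics/w1.png

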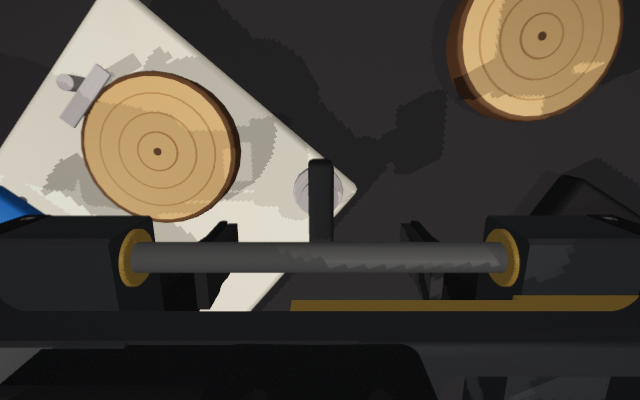

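The knob bar sits centred between the open fingers at about (320,200) and in line with them. I'll lower and close.

```bash
python3 -m creep '[{"wx":0,"wy":0,"wz":0,"tx":0,"ty":1,"tz":20,"gripper":1},{"wx":0,"wy":0,"wz":0,"tx":0,"ty":1,"tz":40,"gripper":1},{"wx":0,"wy":0,"wz":0,"tx":0,"ty":1,"tz":54,"gripper":1},{"wx":0,"wy":0,"wz":0,"tx":0,"ty":1,"tz":58,"gripper":1},{"wx":0,"wy":0,"wz":0,"tx":0,"ty":1,"tz":58,"gripper":0.0}]' 15
python3 -m creep '[{"wx":0,"wy":0,"wz":0,"tx":0,"ty":0,"tz":0,"gripper":-0.4},{"wx":0,"wy":0,"wz":0,"tx":0,"ty":0,"tz":0,"gripper":-0.8},{"wx":0,"wy":0,"wz":0,"tx":0,"ty":0,"tz":0,"gripper":-1},{"wx":0,"wy":0,"wz":0,"tx":0,"ty":0,"tz":0,"gripper":-1},{"wx":0,"wy":0,"wz":0,"tx":0,"ty":0,"tz":0,"gripper":-1}]' 15
```

```text
time_s: 4.13
tool_pos: [0.6145, 0.2157, 0.0662]
tool_rot: [-179.9, -0.0, 149.1]
force: [-0.1, 0.1, 0.0]
grip_width: 0.0849
grasp_force: 0.0
time_s: 4.55
tool_pos: [0.6151, 0.2163, 0.0673]
tool_rot: [180.0, 0.0, 149.1]
force: [-0.6, 0.1, -0.1]
grip_width: 0.0551
grasp_force: 0.0
```

```bash
python3 -m creep '[{"wx":0,"wy":0,"wz":0,"tx":0,"ty":0,"tz":0,"gripper":-1},{"wx":0,"wy":0,"wz":0,"tx":0,"ty":0,"tz":0,"gripper":-1},{"wx":0,"wy":0,"wz":0,"tx":0,"ty":0,"tz":0,"gripper":-1},{"wx":0,"wy":0,"wz":0,"tx":0,"ty":0,"tz":0,"gripper":-1},{"wx":0,"wy":0,"wz":0,"tx":0,"ty":0,"tz":0,"gripper":-1}]' 15
python3 -m creep '[{"wx":0,"wy":0,"wz":0,"tx":0,"ty":0,"tz":0,"gripper":-1},{"wx":0,"wy":0,"wz":0,"tx":0,"ty":0,"tz":0,"gripper":-1}]' 15
```

```text
time_s: 4.97
tool_pos: [0.6148, 0.2161, 0.0666]
tool_rot: [-180.0, -0.0, 149.1]
force: [0.9, 0.7, 0.0]
grip_width: 0.0218
grasp_force: 0.0
time_s: 5.13
tool_pos: [0.6148, 0.216, 0.0666]
tool_rot: [-180.0, 0.0, 149.1]
force: [0.1, 0.1, -0.1]
grip_width: 0.0081
grasp_force: 0.2
```

Run:
```python
from h import *; s=get_obs(); print(s['grip_width'],s['grasp_force'],s['force'])
p,d=save('wrist','w2.png'); p,d=save('scene','s2.png')
W=world('scene',d)
c=cv2.resize(p[190:300,280:410],None,fx=5,fy=5,interpolation=cv2.INTER_CUBIC); cv2.imwrite('pics/s2c.png',c[:,:,::-1])
```

```text
0.008122149805779995 0.2071268018335104 [ 0.05915183  0.08397266 -0.10047788]
```

View pics/w2.png

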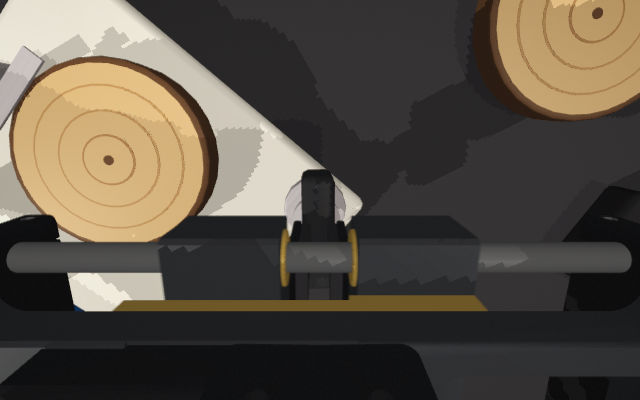

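View pics/s2c.png

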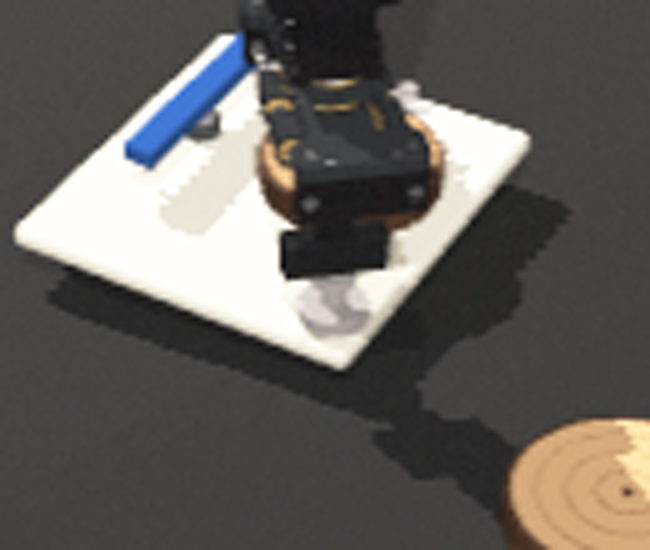

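```bash
python3 -m creep '[{"wx":0,"wy":0,"wz":0,"tx":0,"ty":0,"tz":0,"gripper":-1},{"wx":0,"wy":0,"wz":0,"tx":0,"ty":0,"tz":0,"gripper":-1},{"wx":0,"wy":0,"wz":0,"tx":0,"ty":0,"tz":0,"gripper":-1}]' 25
```

```text
time_s: 5.48
tool_pos: [0.6148, 0.2162, 0.0666]
tool_rot: [-180.0, 0.0, 149.1]
force: [-0.1, 0.7, 0.1]
grip_width: 0.0004
grasp_force: 0.0
```

```bash
python3 st.py top scene
python3 - <<'E'
from h import *; s=get_obs(); print(s['tool_pos'],s['grip_width'])
p,d=save('wrist','w3.png'); W=world('wrist',d)
print(nets.place_of('knob','wrist'),nets.place_of('knob','scene'))
for u,v in [(318,180),(318,200),(318,220),(318,250),(305,285),(318,290),(330,285),(293,240),(343,240)]: print(u,v,np.round(W[v,u],4),p[v,u])
p,d=save('scene','s3.png'); W=world('scene',d)
for u,v in [(347,233),(347,240),(340,242),(347,246),(355,242),(347,228),(347,252)]: print(u,v,np.round(W[v,u],4),p[v,u])
E
```

```text
top 1173 slopes mrad [-32.5529366  -31.08629937] z0 0.03707185237105688 res 0.0010017407111187827 bench -0.0005903019048886968
g from slope 6208.492099562946 n
[0.61478032 0.2161885  0.06659054] 0.00028483582536022666
[{'point': [0.6131, 0.2133, 0.0781], 'confidence': 0.87}] [{'point': [0.5472, 0.0928, -0.0025], 'confidence': 0.58}, {'point': [0.6143, 0.2164, 0.084], 'confidence': 0.51}]
318 180 [0.5855 0.2324 0.0932] [28 28 28]
318 200 [0.5946 0.227  0.0936] [42 41 42]
318 220 [0.604  0.2213 0.0941] [31 31 31]
318 250 [0.586  0.2322 0.1811] [84 83 81]
305 285 [0.6069 0.214  0.1504] [14 14 15]
318 290 [0.6866 0.1717 0.001 ] [47 45 47]
330 285 [0.6149 0.2203 0.1441] [40 38 40]
293 240 [0.5784 0.23   0.1876] [45 45 47]
343 240 [0.5846 0.2398 0.1868] [45 45 47]
347 233 [0.6702 0.2825 0.1673] [31 30 30]
347 240 [0.6162 0.2241 0.0855] [33 32 32]
340 242 [0.6326 0.2117 0.0794] [33 32 32]
347 246 [0.62   0.2284 0.0678] [153 145 142]
355 242 [0.5951 0.2361 0.0744] [33 34 34]
347 228 [0.6702 0.2824 0.1838] [28 26 28]
347 252 [0.6134 0.2214 0.0383] [151 145 143]st.py:15: RuntimeWarning: Mean of empty slice.
  P=W[q]; print('knob n',q.sum(),P.mean(0),'zmax',np.percentile(P[:,2],95))
  ret = um.true_divide(
Traceback (most recent call last):
  File "st.py", line 23, in <module>
    for c in sys.argv[1:] or ['top','scene']: slab(c)
                                              ~~~~^^^
  File "st.py", line 15, in slab
    P=W[q]; print('knob n',q.sum(),P.mean(0),'zmax',np.percentile(P[:,2],95))
                                                    ~~~~~~~~~~~~~^^^^^^^^^^^
IndexError: index -1 is out of bounds for axis 0 with size 0
```

View pics/w3.png

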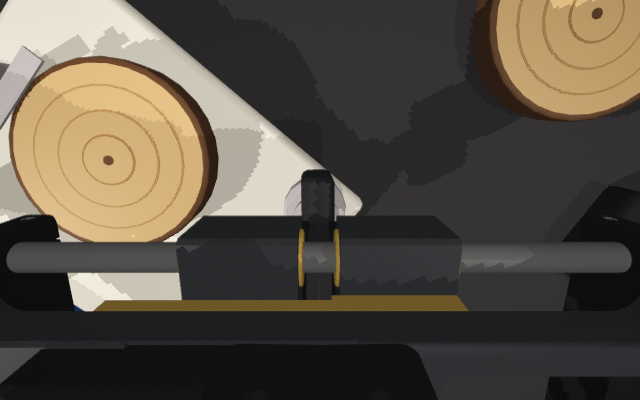

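The knob's top face (302–335, 170–215) lies between the finger mounts, but the opening reads 0. I'll open partway and check the finger geometry in depth.

```bash
cat > fg.py <<'E'
from h import *
s=get_obs(); R=Ro.from_euler('xyz',s['tool_rot'],degrees=True).as_matrix(); t=np.array(s['tool_pos']); print(t,s['grip_width'],s['grasp_force'],s['force'])
for cam in ['scene','wrist']:
    p,d=optics.read_camera(cam); W=world(cam,d); L=(W-t)@R*1000
    m=(d>0)&(abs(L[...,0])<45)&(abs(L[...,1])<70)&(L[...,2]>-130)&(L[...,2]<25)&(p.max(-1)<75)
    print(cam,m.sum())
    Q=L[m]
    for z in range(-130,25,10):
        q=Q[(Q[:,2]>=z)&(Q[:,2]<z+10)]
        if len(q): print(z,len(q),'x',np.percentile(q[:,0],[2,50,98]).round(),'y',np.percentile(q[:,1],[2,25,50,75,98]).round())
    if cam=='scene':
        c=cv2.resize(p[200:270,310:390],None,fx=7,fy=7,interpolation=cv2.INTER_CUBIC); c=np.clip(c.astype(float)*2.5,0,255).astype(np.uint8); cv2.imwrite('pics/s4c.png',c[:,:,::-1])
i=optics.camera_info('wrist'); print(np.round(i['tool_from_camera'],3))
E
python3 fg.py; python3 -m creep '[{"wx":0,"wy":0,"wz":0,"tx":0,"ty":0,"tz":0,"gripper":0.2},{"wx":0,"wy":0,"wz":0,"tx":0,"ty":0,"tz":0,"gripper":0.2},{"wx":0,"wy":0,"wz":0,"tx":0,"ty":0,"tz":0,"gripper":0.2},{"wx":0,"wy":0,"wz":0,"tx":0,"ty":0,"tz":0,"gripper":0.2},{"wx":0,"wy":0,"wz":0,"tx":0,"ty":0,"tz":0,"gripper":0.2}]'; python3 fg.py
```

```text
[0.61480854 0.21615865 0.06657772] 0.0005059464423180324 0.02903549451730214 [-0.46849475 -0.19121164  0.75597513]
scene 337
-130 106 x [-37.  -9.  36.] y [-26.  -5.  18.  26.  33.]
-120 20 x [-38.  -4.  37.] y [-25.   5.  27.  30.  32.]
-110 1 x [-34. -34. -34.] y [32. 32. 32. 32. 32.]
-50 3 x [-3. -1.  5.] y [ 9.  9. 10. 11. 11.]
-40 24 x [-12.  -1.  20.] y [ 3.  5.  7.  9. 12.]
-30 90 x [-29.   3.  32.] y [-9.  0.  5.  8. 12.]
-20 56 x [-28.   1.  31.] y [ 2.  5.  6.  8. 12.]
-10 37 x [-28.   3.  30.] y [ 1.  5.  6.  8. 11.]
wrist 25830
-130 14342 x [24. 32. 39.] y [-33. -20.  -7.  18.  31.]
-120 6603 x [27. 34. 39.] y [-67. -30.   1.  31.  68.]
-110 1676 x [18. 39. 39.] y [-32. -18.   4.  18.  31.]
-100 64 x [ 6. 10. 14.] y [-6. -6. -6.  4.  4.]
-90 61 x [ 1.  6. 12.] y [-6. -6. -6.  4.  4.]
-80 642 x [-4.  2.  7.] y [-6. -4. -2.  2.  4.]
-60 124 x [-8. 11. 12.] y [-7. -4. -1.  3.  5.]
-50 236 x [10. 11. 12.] y [-8. -5. -1.  3.  6.]
-40 225 x [10. 11. 12.] y [-9. -5. -1.  3.  7.]
-30 1579 x [10. 23. 35.] y [-10.  -5.  -1.   3.   7.]
-20 87 x [34. 35. 36.] y [-10.  -7.  -3.   1.  
[... 1459 characters left out ...]
.]
-80 848 x [-5.  1.  7.] y [-21. -18. -16.  16.  19.]
-70 87 x [-9. -4.  2.] y [-16. -16.  14.  14.  14.]
-60 251 x [-8. 11. 13.] y [-24. -21.  14.  19.  23.]
-50 309 x [ 7. 11. 12.] y [-24. -19.  14.  18.  23.]
-40 298 x [ 3. 11. 12.] y [-24. -19.  14.  18.  23.]
-30 2644 x [-27.  15.  35.] y [-10.  -5.  -1.   3.   7.]
-20 87 x [33. 35. 36.] y [-10.  -7.  -3.   1.   5.]
-10 32 x [34. 35. 36.] y [-9. -5. -1.  3.  5.]
0 13 x [31. 38. 44.] y [-70. -70. -70. -69. -69.]
10 114 x [30. 39. 45.] y [-70. -70. -69. -69. -69.]
20 39 x [32. 39. 45.] y [-70. -70. -70. -69. -69.]
[[-0.001 -0.971 -0.241  0.066]
 [ 1.    -0.001  0.001 -0.001]
 [-0.001 -0.241  0.971 -0.19 ]
 [ 0.     0.     0.     1.   ]]
```

View pics/s4c.png

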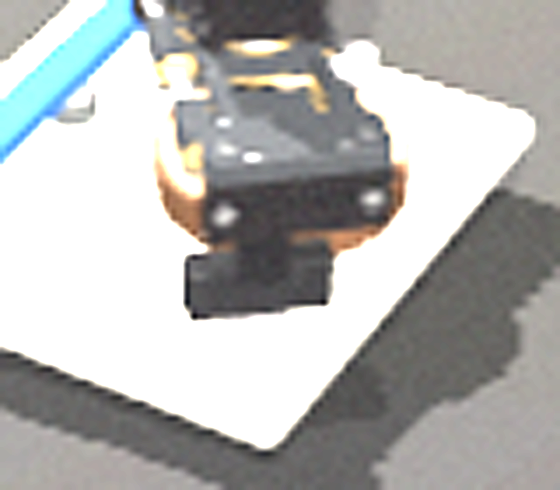

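The fingers end about 35 mm short of the reported TCP: depth shows them stopping at tool z ≈ -35, above the knob top. I'll measure the tips exactly.

```bash
cat > tip.py <<'E'
from h import *
s=get_obs(); R=Ro.from_euler('xyz',s['tool_rot'],degrees=True).as_matrix(); t=np.array(s['tool_pos']); print(t,s['grip_width'])
for cam in ['scene','wrist','top']:
    p,d=optics.read_camera(cam); W=world(cam,d); L=(W-t)@R*1000
    for sg in (1,-1):
        h=s['grip_width']*500
        m=(d>0)&(abs(L[...,0])<14)&(sg*L[...,1]>h-3)&(sg*L[...,1]<h+15)&(L[...,2]<5)&(L[...,2]>-100)&(p.max(-1)<75)
        Q=L[m]
        if len(Q): print(cam,sg,len(Q),'tip z',np.sort(Q[:,2])[-8:].round(1), Q[np.argsort(Q[:,2])[-3:]].round(1).tolist())
E
python3 -m creep '[{"wx":0,"wy":0,"wz":0,"tx":0,"ty":0,"tz":0,"gripper":0.4},{"wx":0,"wy":0,"wz":0,"tx":0,"ty":0,"tz":0,"gripper":0.4},{"wx":0,"wy":0,"wz":0,"tx":0,"ty":0,"tz":0,"gripper":0.4},{"wx":0,"wy":0,"wz":0,"tx":0,"ty":0,"tz":0,"gripper":0.4},{"wx":0,"wy":0,"wz":0,"tx":0,"ty":0,"tz":0,"gripper":0.4}]'; python3 tip.py
```

```text
time_s: 6.77
tool_pos: [0.6148, 0.2161, 0.0666]
tool_rot: [-180.0, 0.0, 149.1]
force: [-0.5, -0.1, 0.4]
grip_width: 0.0595
grasp_force: 0.0
[0.6147943  0.21612691 0.06659197] 0.059475617574430706
scene 1 78 tip z [-32.7 -32.  -31.8 -30.9 -30.8 -30.3 -28.8 -28.6] [[-11.6, 35.3, -30.3], [-2.8, 35.1, -28.8], [5.7, 36.4, -28.6]]
scene -1 17 tip z [-82.2 -81.8 -81.4 -80.8 -80.2 -80.  -77.6 -75.2] [[-0.8, -34.3, -80.0], [2.8, -37.3, -77.6], [9.3, -39.7, -75.2]]
wrist 1 1673 tip z [-28.4 -28.4 -28.3 -28.1 -27.8 -27.6 -27.6 -27.3] [[11.9, 36.2, -27.6], [10.2, 33.1, -27.6], [11.8, 35.7, -27.3]]
wrist -1 1845 tip z [-29.4 -29.2 -29.  -28.5 -28.5 -28.5 -28.5 -28.3] [[7.8, -31.0, -28.5], [6.1, -31.1, -28.5], [5.5, -31.1, -28.3]]
```

The tips are really at tool z ≈ -28 mm, which the scene and wrist cameras both show. I'll lower 25 mm and grasp.

```bash
python3 -m creep '[{"wx":0,"wy":0,"wz":0,"tx":0,"ty":1,"tz":10,"gripper":0.2},{"wx":0,"wy":0,"wz":0,"tx":0,"ty":1,"tz":20,"gripper":0},{"wx":0,"wy":0,"wz":0,"tx":0,"ty":1,"tz":25,"gripper":-0.3},{"wx":0,"wy":0,"wz":0,"tx":0,"ty":1,"tz":25,"gripper":-1},{"wx":0,"wy":0,"wz":0,"tx":0,"ty":1,"tz":25,"gripper":-1}]' 15;  python3 -m creep '[{"wx":0,"wy":0,"wz":0,"tx":0,"ty":0,"tz":0,"gripper":-1},{"wx":0,"wy":0,"wz":0,"tx":0,"ty":0,"tz":0,"gripper":-1},{"wx":0,"wy":0,"wz":0,"tx":0,"ty":0,"tz":0,"gripper":-1},{"wx":0,"wy":0,"wz":0,"tx":0,"ty":0,"tz":0,"gripper":-1},{"wx":0,"wy":0,"wz":0,"tx":0,"ty":0,"tz":0,"gripper":-1}]' 15
```

```text
time_s: 7.33
tool_pos: [0.6147, 0.2168, 0.0406]
tool_rot: [-179.9, -0.1, 149.1]
force: [0.2, -0.8, -0.5]
grip_width: 0.0354
grasp_force: 0.0
time_s: 7.75
tool_pos: [0.6148, 0.2157, 0.0418]
tool_rot: [-179.9, 0.0, 149.1]
force: [-4.2, -4.3, 3.4]
grip_width: 0.0185
grasp_force: 14.8
```

Gripped: 18.5 mm, 15 N. Turning clockwise.

```bash
python3 -m creep '[{"wx":0,"wy":0,"wz":6,"tx":0,"ty":0,"tz":0,"gripper":-1},{"wx":0,"wy":0,"wz":12,"tx":0,"ty":0,"tz":0,"gripper":-1},{"wx":0,"wy":0,"wz":18,"tx":0,"ty":0,"tz":0,"gripper":-1},{"wx":0,"wy":0,"wz":24,"tx":0,"ty":0,"tz":0,"gripper":-1},{"wx":0,"wy":0,"wz":30,"tx":0,"ty":0,"tz":0,"gripper":-1}]'
python3 -m creep '[{"wx":0,"wy":0,"wz":6,"tx":0,"ty":0,"tz":0,"gripper":-1},{"wx":0,"wy":0,"wz":12,"tx":0,"ty":0,"tz":0,"gripper":-1},{"wx":0,"wy":0,"wz":18,"tx":0,"ty":0,"tz":0,"gripper":-1},{"wx":0,"wy":0,"wz":24,"tx":0,"ty":0,"tz":0,"gripper":-1},{"wx":0,"wy":0,"wz":30,"tx":0,"ty":0,"tz":0,"gripper":-1}]'
python3 - <<'E'
from h import *; s=get_obs(); print(s['qpos'],s['wrist_torque'])
optics.read_camera('scene')
for q in ['foot_near_right','foot_near_left','stage','knob']: print(q,nets.place_of(q,'scene')[:1])
E
```

```text
time_s: 8.17
tool_pos: [0.6143, 0.2147, 0.0417]
tool_rot: [-179.8, 0.1, 118.8]
force: [-5.8, -5.4, 5.5]
grip_width: 0.0186
grasp_force: 14.8
time_s: 8.58
tool_pos: [0.6133, 0.2143, 0.0415]
tool_rot: [-179.7, 0.3, 88.8]
force: [-8.2, -7.3, 6.6]
grip_width: 0.0179
grasp_force: 15.0
[  3.83419022  28.75091137 -33.30371081  91.59794578  17.07659233
  65.13522287 -34.78958899] [-1.69743256  1.72682239  0.11236571]
foot_near_right [{'point': [0.4809, -0.0319, 0.0041], 'confidence': 0.63}]
foot_near_left [{'point': [0.4215, 0.1498, 0.0003], 'confidence': 0.89}]
stage [{'point': [0.5958, 0.4351, 0.0003], 'confidence': 0.75}]
knob [{'point': [0.6148, 0.2173, 0.0818], 'confidence': 0.4}]
```

```bash
python3 -m creep '[{"wx":0,"wy":0,"wz":6,"tx":-0.5,"ty":-0.5,"tz":-0.2,"gripper":-1},{"wx":0,"wy":0,"wz":12,"tx":-0.8,"ty":-0.8,"tz":-0.5,"gripper":-1},{"wx":0,"wy":0,"wz":18,"tx":-1.1,"ty":-1,"tz":-0.5,"gripper":-1},{"wx":0,"wy":0,"wz":24,"tx":-1.5,"ty":-1.3,"tz":-0.5,"gripper":-1},{"wx":0,"wy":0,"wz":30,"tx":-2,"ty":-1.5,"tz":-0.5,"gripper":-1}]'
python3 -m creep '[{"wx":0,"wy":0,"wz":6,"tx":0,"ty":0,"tz":0,"gripper":-1},{"wx":0,"wy":0,"wz":12,"tx":-0.5,"ty":0,"tz":0,"gripper":-1},{"wx":0,"wy":0,"wz":18,"tx":-0.7,"ty":0,"tz":0,"gripper":-1},{"wx":0,"wy":0,"wz":24,"tx":-1,"ty":0,"tz":0,"gripper":-1},{"wx":0,"wy":0,"wz":30,"tx":-1,"ty":0,"tz":0,"gripper":-1}]'
python3 - <<'E'
from h import *; s=get_obs(); print(s['qpos'],s['wrist_torque'])
optics.read_camera('scene')
for q in ['foot_near_right','foot_near_left','knob']: print(q,nets.place_of(q,'scene')[:1])
E
```

```text
time_s: 9.25
tool_pos: [0.6122, 0.2136, 0.0415]
tool_rot: [-179.9, 0.2, 58.8]
force: [-5.6, -4.8, 1.1]
grip_width: 0.0178
grasp_force: 15.0
time_s: 9.67
tool_pos: [0.6118, 0.2133, 0.0415]
tool_rot: [180.0, 0.2, 28.8]
force: [-4.9, -3.4, 1.6]
grip_width: 0.018
grasp_force: 15.0
[ -4.09847046  26.31144588 -22.4109252   92.35078267  10.90558982
  63.68578576 -90.46348954] [-0.92397285  0.81531201  0.03423509]
foot_near_right [{'point': [0.4825, -0.0288, 0.0011], 'confidence': 0.84}]
foot_near_left [{'point': [0.4213, 0.1506, -0.0027], 'confidence': 0.65}]
knob [{'point': [0.6137, 0.2167, 0.0821], 'confidence': 0.6}]
```

```bash
python3 -m creep '[{"wx":0,"wy":0,"wz":6,"tx":-0.5,"ty":0,"tz":0,"gripper":-1},{"wx":0,"wy":0,"wz":12,"tx":-0.8,"ty":0,"tz":0,"gripper":-1},{"wx":0,"wy":0,"wz":18,"tx":-1,"ty":0,"tz":0,"gripper":-1},{"wx":0,"wy":0,"wz":24,"tx":-1.2,"ty":0,"tz":0,"gripper":-1},{"wx":0,"wy":0,"wz":30,"tx":-1.5,"ty":0,"tz":0,"gripper":-1}]'
python3 -m creep '[{"wx":0,"wy":0,"wz":6,"tx":-0.2,"ty":0,"tz":0,"gripper":-1},{"wx":0,"wy":0,"wz":12,"tx":-0.5,"ty":0,"tz":0,"gripper":-1},{"wx":0,"wy":0,"wz":18,"tx":-0.5,"ty":0,"tz":0,"gripper":-1},{"wx":0,"wy":0,"wz":18,"tx":-0.5,"ty":0,"tz":0,"gripper":-1}]'
python3 st.py scene | head -4
python3 - <<'E'
from h import *; s=get_obs(); print(s['qpos'],s['wrist_torque'])
for q in ['foot_near_right','foot_near_left','foot_far_right','knob']: print(q,nets.place_of(q,'scene')[:1])
E
```

```text
time_s: 10.28
tool_pos: [0.611, 0.2133, 0.0416]
tool_rot: [180.0, 0.1, -1.1]
force: [-3.4, -1.3, 0.1]
grip_width: 0.018
grasp_force: 15.0
time_s: 10.62
tool_pos: [0.6107, 0.2134, 0.0416]
tool_rot: [179.9, 0.0, -19.0]
force: [-2.7, -1.8, 0.2]
grip_width: 0.018
grasp_force: 15.0
scene 741 slopes mrad [-7.078909   -2.96475464] z0 0.03826456707934021 res 0.0007978046061978594 bench 0.00044734793185376224
g from slope 989.5425910543804 n
knob n 117 [0.62738704 0.2124777  0.0878389 ] zmax 0.09837989561400508
((621.3674926757812, 215.54635620117188), (37.1190185546875, 52.0610466003418), 30.194128036499023)
[ -10.56477433   25.0644087   -14.03461156   92.87881183    6.64159464
   62.9522456  -135.11339054] [-0.54065377  0.54575112 -0.01874322]
foot_near_right [{'point': [0.4814, -0.0331, -0.0013], 'confidence': 0.83}]
foot_near_left [{'point': [0.4224, 0.1519, -0.0035], 'confidence': 0.66}]
foot_far_right [{'point': [0.6718, 0.0334, -0.0023], 'confidence': 0.81}]
knob [{'point': [0.614, 0.2136, 0.0819], 'confidence': 0.62}]
```

```bash
python3 -m creep '[{"wx":0,"wy":0,"wz":6,"tx":0,"ty":0,"tz":0,"gripper":-1},{"wx":0,"wy":0,"wz":12,"tx":0,"ty":0,"tz":0,"gripper":-1},{"wx":0,"wy":0,"wz":12,"tx":0,"ty":0,"tz":0,"gripper":0},{"wx":0,"wy":0,"wz":12,"tx":0,"ty":0,"tz":0,"gripper":0.2},{"wx":0,"wy":0,"wz":12,"tx":0,"ty":0,"tz":0,"gripper":0.2}]'
python3 -m creep '[{"wx":0,"wy":0,"wz":0,"tx":0,"ty":0,"tz":0,"gripper":0.3},{"wx":0,"wy":0,"wz":0,"tx":0,"ty":0,"tz":-20,"gripper":0.3},{"wx":0,"wy":0,"wz":0,"tx":0,"ty":0,"tz":-50,"gripper":0.3},{"wx":0,"wy":0,"wz":0,"tx":0,"ty":0,"tz":-80,"gripper":0.3},{"wx":0,"wy":0,"wz":0,"tx":0,"ty":0,"tz":-110,"gripper":0.3}]'
python3 st.py top scene
python3 - <<'E'
from h import *
for q in ['foot_near_right','foot_near_left','foot_far_right','stage']: print(q,nets.place_of(q,'scene')[:1])
E
```

```text
time_s: 11.28
tool_pos: [0.6128, 0.2145, 0.0429]
tool_rot: [-179.8, -0.1, -30.7]
force: [0.0, 0.2, 0.4]
grip_width: 0.0308
grasp_force: 0.0
time_s: 11.7
tool_pos: [0.6117, 0.2137, 0.1536]
tool_rot: [-179.9, -0.0, -30.8]
force: [0.2, -0.0, 0.5]
grip_width: 0.0553
grasp_force: 0.0
top 1519 slopes mrad [-1.62072203  2.39687872] z0 0.037094783661191566 res 0.0009624413873024315 bench -0.0005663511804481041
g from slope -65.63127502763541 n
foot_near_right [{'point': [0.4814, -0.0331, -0.0013], 'confidence': 0.83}]
foot_near_left [{'point': [0.4224, 0.1519, -0.0035], 'confidence': 0.66}]
foot_far_right [{'point': [0.6718, 0.0334, -0.0023], 'confidence': 0.81}]
stage [{'point': [0.5454, 0.092, -0.0028], 'confidence': 0.71}]st.py:15: RuntimeWarning: Mean of empty slice.
  P=W[q]; print('knob n',q.sum(),P.mean(0),'zmax',np.percentile(P[:,2],95))
  ret = um.true_divide(
Traceback (most recent call last):
  File "st.py", line 23, in <module>
    for c in sys.argv[1:] or ['top','scene']: slab(c)
                                              ~~~~^^^
  File "st.py", line 15, in slab
    P=W[q]; print('knob n',q.sum(),P.mean(0),'zmax',np.percentile(P[:,2],95))
                                                    ~~~~~~~~~~~~~^^^^^^^^^^^
IndexError: index -1 is out of bounds for axis 0 with size 0
```

The stage now measures level: gap ≈ -0.1 mm after 180° (6.3 mm of travel). Next I move over the lock bar, shut the gripper and re-measure.

```bash
python3 -m creep '[{"wx":0,"wy":0,"wz":-6,"tx":9.4,"ty":39,"tz":0,"gripper":-1},{"wx":0,"wy":0,"wz":-12,"tx":19,"ty":78,"tz":0,"gripper":-1},{"wx":0,"wy":0,"wz":-18,"tx":28.4,"ty":117,"tz":0,"gripper":-1},{"wx":0,"wy":0,"wz":-24,"tx":38,"ty":156,"tz":0,"gripper":-1},{"wx":0,"wy":0,"wz":-30,"tx":47.4,"ty":194.7,"tz":0,"gripper":-1}]' 20
python3 -m creep '[{"wx":0,"wy":0,"wz":-6,"tx":0,"ty":0,"tz":0,"gripper":-1},{"wx":0,"wy":0,"wz":-12,"tx":0,"ty":0,"tz":0,"gripper":-1},{"wx":0,"wy":0,"wz":-19,"tx":0,"ty":0,"tz":0,"gripper":-1},{"wx":0,"wy":0,"wz":-19,"tx":0,"ty":0,"tz":0,"gripper":-1},{"wx":0,"wy":0,"wz":-19,"tx":0,"ty":0,"tz":0,"gripper":-1}]'
python3 st.py scene
python3 - <<'E'
from h import *
for q in ['lock_bar_mid','stage','foot_near_right','foot_near_left','foot_far_right','foot_far_left']: print(q,nets.place_of(q,'scene')[:1])
p,d=save('wrist','w5.png'); print(nets.place_of('lock_bar_mid','wrist')[:1])
W=world('wrist',d); m=(d>0)&(p[...,2]>100)&(p[...,0]<90)&(p[...,2]>1.5*p[...,0])&(abs(W[...,2]-.07)<.02); P=W[m]; 
if m.sum()>30: print(m.sum(),P.mean(0),cv2.minAreaRect((P[:,:2]*1000).astype(np.float32)))
s=get_obs(); print(s['tool_pos'],s['grip_width'],s['time_s'])
E
```

```text
time_s: 12.37
tool_pos: [0.5503, 0.0202, 0.1503]
tool_rot: [180.0, 0.2, -0.6]
force: [0.8, -0.0, -0.0]
grip_width: 0.0308
grasp_force: 0.0
time_s: 12.78
tool_pos: [0.5514, 0.022, 0.1508]
tool_rot: [-180.0, 0.1, 17.9]
force: [0.3, 0.3, 0.4]
grip_width: 0.0024
grasp_force: 0.0
scene 938 slopes mrad [-4.06925424  0.62161341] z0 0.03824938683787848 res 0.000819075927008506 bench 0.0005012892964128286
g from slope 347.872150340193 n
knob n 185 [0.6150673  0.21576509 0.0876029 ] zmax 0.0954290988917285
((612.9637451171875, 214.69187927246094), (20.18061065673828, 65.62045288085938), 58.90446472167969)
knob yaw 149.65789957850637
bar 263 [0.55711281 0.02301966 0.07225955] ((552.1259765625, 18.41094207763672), (167.9821014404297, 27.473758697509766), 18.581310272216797) slope along [-0.00865147  0.07214567]
lock_bar_mid [{'point': [0.5514, 0.0179, 0.0711], 'confidence': 0.5}]
stage [{'point': [0.4223, 0.15, -0.0037], 'confidence': 0.39}]
foot_near_right [{'point': [0.4787, -0.0329, -0.0006], 'confidence': 0.68}]
foot_near_left [{'point': [0.4249, 0.1498, -0.0011], 'confidence': 0.73}]
foot_far_right [{'point': [0.6716, 0.0348, -0.0031], 'confidence': 0.67}]
foot_far_left [{'point': [0.5462, 0.0935, -0.0045], 'confidence': 0.61}]
[{'point': [0.5566, 0.0161, 0.0707], 'confidence': 0.7}]
3332 [0.5782903  0.02745474 0.07383884] ((575.851806640625, 26.762500762939453), (102.94043731689453, 23.244510650634766), 18.836624145507812)
[0.55220865 0.02218594 0.15214231] 0.00031884490270368566 13.2333
```

View pics/w5.png

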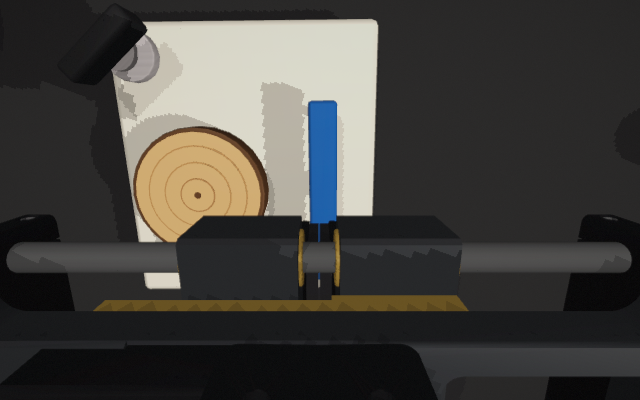

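The closed fingers are over the blue bar (320,100–225), whose far end and axis agree with the scene fit. The middle is at about (0.5505, 0.0188). Descending.

```bash
python3 -m creep '[{"wx":0,"wy":0,"wz":0,"tx":-2.7,"ty":2.7,"tz":25,"gripper":-1},{"wx":0,"wy":0,"wz":0,"tx":-2.7,"ty":2.7,"tz":55,"gripper":-1},{"wx":0,"wy":0,"wz":0,"tx":-2.7,"ty":2.7,"tz":80,"gripper":-1},{"wx":0,"wy":0,"wz":0,"tx":-2.7,"ty":2.7,"tz":95,"gripper":-1},{"wx":0,"wy":0,"wz":0,"tx":-2.7,"ty":2.7,"tz":100,"gripper":-1}]'
python3 -m creep '[{"wx":0,"wy":0,"wz":0,"tx":0,"ty":0,"tz":1,"gripper":-1},{"wx":0,"wy":0,"wz":0,"tx":0,"ty":0,"tz":2,"gripper":-1},{"wx":0,"wy":0,"wz":0,"tx":0,"ty":0,"tz":3,"gripper":-1},{"wx":0,"wy":0,"wz":0,"tx":0,"ty":0,"tz":4,"gripper":-1},{"wx":0,"wy":0,"wz":0,"tx":0,"ty":0,"tz":4,"gripper":-1}]'
```

```text
time_s: 13.65
tool_pos: [0.5481, 0.0185, 0.0491]
tool_rot: [-179.9, 0.3, 18.1]
force: [-1.0, -0.7, -0.6]
grip_width: 0.0005
grasp_force: 0.0
time_s: 14.07
tool_pos: [0.5511, 0.0187, 0.049]
tool_rot: [180.0, -0.1, 18.1]
force: [0.0, -0.4, -0.3]
grip_width: 0.0003
grasp_force: 0.0
```

```bash
for k in 1 2; do :; done
python3 -m creep '[{"wx":0,"wy":0,"wz":0,"tx":0,"ty":0,"tz":1,"gripper":-1},{"wx":0,"wy":0,"wz":0,"tx":0,"ty":0,"tz":2,"gripper":-1},{"wx":0,"wy":0,"wz":0,"tx":0,"ty":0,"tz":3,"gripper":-1},{"wx":0,"wy":0,"wz":0,"tx":0,"ty":0,"tz":4,"gripper":-1},{"wx":0,"wy":0,"wz":0,"tx":0,"ty":0,"tz":5,"gripper":-1}]'
python3 -m creep '[{"wx":0,"wy":0,"wz":0,"tx":0,"ty":0,"tz":1,"gripper":-1},{"wx":0,"wy":0,"wz":0,"tx":0,"ty":0,"tz":2,"gripper":-1},{"wx":0,"wy":0,"wz":0,"tx":0,"ty":0,"tz":3,"gripper":-1},{"wx":0,"wy":0,"wz":0,"tx":0,"ty":0,"tz":3,"gripper":-1}]'
```

```text
time_s: 14.48
tool_pos: [0.5508, 0.0186, 0.0434]
tool_rot: [180.0, -0.0, 18.1]
force: [-0.8, 0.3, 2.4]
grip_width: 0.0006
grasp_force: 1.2
time_s: 14.82
tool_pos: [0.5507, 0.0186, 0.04]
tool_rot: [180.0, -0.0, 18.1]
force: [0.4, 0.1, 1.3]
grip_width: 0.0006
grasp_force: 0.5
```

Contact is at about 3 N. I'll continue until the stop.

```bash
python3 -m creep '[{"wx":0,"wy":0,"wz":0,"tx":0,"ty":0,"tz":0.7,"gripper":-1},{"wx":0,"wy":0,"wz":0,"tx":0,"ty":0,"tz":1.4,"gripper":-1},{"wx":0,"wy":0,"wz":0,"tx":0,"ty":0,"tz":2,"gripper":-1},{"wx":0,"wy":0,"wz":0,"tx":0,"ty":0,"tz":2,"gripper":-1}]'
python3 -m creep '[{"wx":0,"wy":0,"wz":0,"tx":0,"ty":0,"tz":0.5,"gripper":-1},{"wx":0,"wy":0,"wz":0,"tx":0,"ty":0,"tz":1,"gripper":-1},{"wx":0,"wy":0,"wz":0,"tx":0,"ty":0,"tz":1,"gripper":-1}]'
```

```text
time_s: 15.15
tool_pos: [0.5507, 0.0186, 0.0382]
tool_rot: [180.0, -0.0, 18.1]
force: [1.6, -0.8, 2.5]
grip_width: 0.0007
grasp_force: 1.2
time_s: 15.4
tool_pos: [0.5507, 0.0186, 0.0381]
tool_rot: [180.0, -0.0, 18.1]
force: [-1.4, -1.5, 8.0]
grip_width: 0.0005
grasp_force: 3.8
```

Force is rising at z = 0.038, the expected stop. One small extra push, then retreat and check.

```bash
python3 -m creep '[{"wx":0,"wy":0,"wz":0,"tx":0,"ty":0,"tz":0.7,"gripper":-1},{"wx":0,"wy":0,"wz":0,"tx":0,"ty":0,"tz":1.2,"gripper":-1},{"wx":0,"wy":0,"wz":0,"tx":0,"ty":0,"tz":1.2,"gripper":-1},{"wx":0,"wy":0,"wz":0,"tx":0,"ty":0,"tz":1.2,"gripper":-1}]'
python3 -m creep '[{"wx":0,"wy":0,"wz":0,"tx":0,"ty":0,"tz":-5,"gripper":-1},{"wx":0,"wy":0,"wz":0,"tx":0,"ty":0,"tz":-25,"gripper":-1},{"wx":0,"wy":0,"wz":0,"tx":0,"ty":0,"tz":-60,"gripper":-1},{"wx":0,"wy":0,"wz":0,"tx":0,"ty":0,"tz":-100,"gripper":-1},{"wx":0,"wy":0,"wz":0,"tx":0,"ty":0,"tz":-130,"gripper":-1}]'
python3 -m creep '[{"wx":0,"wy":0,"wz":0,"tx":-15,"ty":35,"tz":0,"gripper":-1},{"wx":0,"wy":0,"wz":0,"tx":-30,"ty":70,"tz":0,"gripper":-1},{"wx":0,"wy":0,"wz":0,"tx":-30,"ty":110,"tz":0,"gripper":-1},{"wx":0,"wy":0,"wz":0,"tx":-30,"ty":150,"tz":0,"gripper":-1},{"wx":0,"wy":0,"wz":0,"tx":-30,"ty":180,"tz":0,"gripper":-1}]'
python3 - <<'E'
from h import *
for c in ['top','scene']:
    p,d=optics.read_camera(c); W=world(c,d); a=np.radians(18.7); x=W[...,0]-.5485;y=W[...,1]-.0918
    sx=x*np.cos(a)+y*np.sin(a); sy=-x*np.sin(a)+y*np.cos(a)
    b=(d>0)&(p[...,2]>1.5*p[...,0])&(abs(sx+.02)<.085)&(abs(sy+.07)<.025); 
    z=W[...,2]; b&=(abs(z-np.median(z[b]))<.008)
    print(c,b.sum(),'bar z,slope',np.median(z[b]),np.polyfit(sx[b],z[b],1))
    m=(d>0)&(abs(sx)<.12)&(abs(sy)<.112)&(abs(z-.038)<.01)&(p.min(-1)>90)
    A=np.c_[sx[m],sy[m],np.ones(m.sum())]; zz=z[m]
    for _ in range(6):
        k=np.linalg.lstsq(A,zz,rcond=None)[0]; r=zz-A@k; g=abs(r)<.002; A,zz=A[g],zz[g]
    print('slab',len(zz),k, 'g mm',-100*k[0]-95*k[1])
    o=(d>0)&(abs(z)<.008)&(np.hypot(x,y)<.35)&(np.maximum(abs(sx)-.13,abs(sy)-.12)>.03)&(p.max(-1)<75)
    print('bench slope',o.sum(),np.linalg.lstsq(np.c_[sx[o],sy[o],np.ones(o.sum())],z[o],rcond=None)[0])
print(nets.place_of('jar','top')[:1],get_obs()['time_s'],nets.place_of('foot_near_right','scene')[:1])
E
```

```text
time_s: 15.73
tool_pos: [0.5508, 0.0186, 0.0379]
tool_rot: [180.0, -0.0, 18.1]
force: [-4.3, -1.5, 13.7]
grip_width: 0.0005
grasp_force: 6.9
time_s: 16.15
tool_pos: [0.5502, 0.0189, 0.1679]
tool_rot: [-180.0, -0.0, 18.1]
force: [1.6, -0.7, -0.2]
grip_width: 0.0006
grasp_force: 0.0
time_s: 16.57
tool_pos: [0.5772, -0.1656, 0.1654]
tool_rot: [179.9, 0.1, 18.0]
force: [0.5, -0.1, 0.9]
grip_width: 0.0005
grasp_force: 0.0
top 395 bar z,slope 0.06477620439052954 [-0.00347225  0.06482684]
slab 2071 [-0.00122862 -0.0020433   0.03716146] g mm 0.31697519438709576
bench slope 25832 [ 0.00041128 -0.00048733 -0.00058968]
scene 223 bar z,slope 0.06524088873148502 [-0.00713225  0.06453233]
slab 998 [-0.00076179  0.00239915  0.03824378] g mm -0.15174027545764024
bench slope 13906 [-0.00101317  0.00073031  0.00057155]
[{'point': [0.6964, -0.3894, -0.0024], 'confidence': 0.77}] 16.7167 [{'point': [0.4826, -0.0334, -0.0016], 'confidence': 0.92}]
```

```bash
python3 -c "
from cell import env
print(env.sign_off())"
```

```text
the job is handed in; nothing more can be done
None
```

The job is handed in; sign-off returned no verdict. By my camera measurements, 180° clockwise brought the stage level (gap within about 0.3 mm), and the lock bar is down at its stop and level to within 0.01 rad.

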